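# Spin the washed cherries, then hold the spinner's brake

### The arm

A 7-joint arm with a two-finger parallel gripper is mounted at the origin on the work surface. World frame = base frame: x ahead of the robot, y to its left, z up, the work surface at z = 0. Lengths are in mm, angles in rad, forces in N, time in s.
With the tool pointing down it reaches from about 400 to 900 mm from the base axis. Payload 5.5 kg.
Tool frame: the origin (TCP) lies at the very end of the fingers, on their centre line; the grasp point (between the pads) lies pinch_z behind it (pinch_z is the distance from the TCP to the grasp point, in mm); z points along the fingers, y is the line along which they close (so a half turn about z gives the same grasp; the last joint's range is limited). The gripper opens to 85 mm and grips with 20 to 120 N. Pads are 22 mm wide; open, the fingers measure 114 mm over their backs; the gripper's body (76 mm by 85 mm) begins 54 mm behind the grasp point. The pads swing forward as they close: fully open they stand 13 mm farther back than shut.
Start: joints at [-0.904, 0.501, -0.427, 1.55, 0.221, 1.138, -0.21], TCP at [255.359, 597.739, 231.31] pointing down, gripper open.
Joint ranges: [-2.88, 2.88], [-0.31, 2.03], [-1.54, 1.56], [0.2, 2.42], [-1.41, 4.55], [0.19, 2.02], [-2.57, 2.57]. Speed limits (rad/s): [2.57, 2.57, 3.14, 3.14, 3.14, 3.14, 3.14].

### API

Orientations are given as a unit quaternion [x, y, z, w].
In Python, from station import * gives the robot as it stands.
- The arm moves only by the shell command python3 -m creep 'ROWS' [OPENING] [FORCE]. ROWS is JSON, a list of rows, each an object of numbers: "tx", "ty", "tz": the shift along the tool's x, y, z in mm; "ax", "ay", "az": the turn, a rotation vector about the tool's x, y, z in degrees. A call has 1 to 5 rows; each row is the pose to reach, as a shift and turn from the pose commanded when the call began, along the tool's axes at that moment; what a row does not reach only later rows make up. A row lasts 1/8 s, in which the tool goes at most 62.5 mm and 10.7 degrees, less where a joint would pass 70% of its speed; a pose out of reach is approached as far as the arm can. A call with a gripper value outside its range is refused whole. OPENING is the opening, from -1 (shut) to 1 (fully open), set as the call begins (- or left out, the last holds). The fingers move at their own pace and stop on an object; FORCE is the grip in N (left out, the last holds). Time passes only in rows, so rows that repeat a pose let the fingers close. It gives the time, the measured TCP pose, the force, the opening and the grip force at its end, in the units of the state.
- read_state(): the state, without advancing time (a new reading comes with each control period).
- camera(name): name is "scene" or "side" or "wrist"; returns the picture (384x512x3 uint8, blue, green, red); there is no depth.
- camera_model(name): a dict with "fx", "fy", "cx", "cy" (pixels), "R" (3x3) and "t" (3): a world point X has camera coordinates R X + t. Camera axes: x right, y down, z forward; pixel columns grow to the right and rows downward; lengths in mm; the calibration is good to about 2 mm. A picture is of the moment at which its call begins: read the wrist's pose just before it. camera_model takes no time and is no camera call; for the wrist camera it gives the pose at the moment of the call.
- hand_in(): hands the job in; it is judged then, once.
The state is a dict: "time": time; "joint_positions": joint angles; "joint_vel": joint speeds; "joint_torque": joint torques, N m; "eef_pos": TCP position; "ee_rot": TCP orientation; "force": force on the tool from outside, world axes, zero at the start; "torque": the same for the moment, N m; "gripper_width": finger opening in mm; "grasp_force": force on a finger pad.
Only numpy, scipy, OpenCV 4.12 (cv2) and the standard library are available. Lean on these libraries where they do the work, as an engineer would, in place of code of your own. Each camera call takes 0.05 s, during which the arm holds its last target. There are 200 camera calls.

### The job

The washed cherries in the salad spinner need spinning dry: pump the big round knob in the middle of its lid at least three times, briskly, each time right down to its stop and letting it spring fully back up. Then stop the spinning basket with the brake, the small oblong button near the edge of the lid: press it fully down with the fingers and finish while still holding it down, with the basket at a standstill. Leave the spinner standing where it is and the things around it alone.

Things in the scene. Friction and masses are not known exactly. Their poses are not given: they have to be found in the camera images.
- spinner: salad spinner, loose on the bench on a rubber foot ring 162 mm across: clear round bowl with a white lid, 242 mm across and 149 mm high at the lid's nearly flat top, about 1.3 kg in all. Origin: centre of its underside, z up along the spinning axis; the brake button lies towards its +x. Never needs gripping or lifting.
- knob_top (a point): centre of the flat top of the round dark knob (60 mm across) in the middle of the lid; moves with the knob. With the knob up it is 200 mm above the bench, 45 mm above the grey collar (78 mm across) into which the knob sinks straight down.
- plunger (a joint): travel of the knob, m: 0 up (sprung), grows downward, 0.040 at its stop, where the knob still stands 5 mm above the collar. Its spring pushes back with 4.5 N at the top and 10.5 N at the stop; while it speeds the basket up it resists more, by some 8 N at 0.1 m/s, so do not take that for the stop. Springs back up by itself in about 0.2 s when let go.
- brake_top (a point): centre of the flat top of the oblong brake button, 36 mm (towards the axis) by 30 mm, 82 mm from the knob's axis; moves with the button. With the button up it is 167 mm above the bench, 14 mm above the white bezel (48 by 42 mm) around it.
- brake (a joint): travel of the brake button, m: 0 up (sprung), grows downward, 0.008 at its stop, where it still stands 6 mm above the bezel. Its spring pushes back with 3 N at the top and 7 N at the stop; from 0.005 on the brake shoe rubs on the turning basket and adds 2 to 4 N, so the stop is felt above about 11 N.
- basket (a joint): turning angle of the basket in the bowl, rad, growing without limit the way the knob drives it: each downstroke turns it through a one-way clutch at 0.7 rad per 10 mm (a stroke at 0.1 m/s sets it going at some 10 to 20 rad/s, a slow push hardly spins it); it then coasts on, slowing, for over 15 s unless braked. At rest at the start; its starting value means nothing.
- jar: closed jar of flour, 90 mm across, 160 mm high; leave alone. Origin: centre of its underside.
- loaf_pan: empty aluminium loaf pan, 253 by 121 by 70 mm, long along its x; leave alone. Origin: centre of its underside.
- cup: small open plastic measuring cup, 60 mm across, 50 mm high; leave alone. Origin: centre of its underside.
- scraper: bench scraper lying flat: wooden handle 30 by 150 by 20 mm along its y, steel blade towards +x; leave alone. Origin: near its middle, on the bench.

How it is judged (in metres and radians):
On the way, in this order (a step that is already met when the one before it is completed fails the run):
1. the knob is pumped down to its stop (first time) (value of joint plunger above 0.037 m), for 0.04 s.
2. the knob is let spring back up (value of joint plunger below 0.004 m), for 0.04 s.
3. the knob is pumped down to its stop (second time) (value of joint plunger above 0.037 m), for 0.04 s.
4. the knob is let spring back up (value of joint plunger below 0.004 m), for 0.04 s.
5. the knob is pumped down to its stop (third time) (value of joint plunger above 0.037 m), for 0.04 s.
6. the knob is back up and the basket spins freely (over 1.5 rad/s), the brake not pressed (value of joint plunger below 0.004 m and velocity of joint basket above 1.5 rad/s and value of joint brake below 0.003 m), for 0.1 s.
At the end, for the whole second after the job is handed in: The fingers hold the brake button fully down (over 6.8 of its 8 mm, pressing with more than 4 N), the basket stands still (under 0.1 rad/s), the knob is up, the spinner stands level within 30 mm of where it was, and the jar, loaf pan, cup and scraper are within 20 mm of their places (value of joint brake above 0.0068 m and contact force between the fingers and spinner above 4 N and velocity of joint basket between -0.1 and 0.1 rad/s and value of joint plunger below 0.004 m and distance of spinner from where it was at the start of the episode below 0.03 m and angle between spinner's own z axis and vertical below 0.05 rad and distance of each of jar, loaf_pan, cup, scraper from where it was at the start of the episode below 0.02 m and angle between each of jar, cup's own z axis and vertical below 0.1 rad); the arm keeps its last pose, push and grip.
It fails at once if the spinner is shoved more than 40 mm or tipped (distance of spinner from where it was at the start of the episode above 0.04 m or angle between spinner's own z axis and vertical above 0.2 rad).
It fails at once if a bystander is knocked over (angle between any of jar, cup's own z axis and vertical above 0.5 rad).
It also fails if it takes over 38 s, if anything falls off the work surface, if the arm or the gripper's body presses on something with over 40 N, if the wrist force passes 120 N, or if a joint passes its speed limit or range.

## Working session

There is one attempt and no reset: what is moved stays moved. The work goes in short steps, Python scripts to look and compute and a shell command to move; the robot and the scene stay as the last step left them, time stands still between calls to the robot, and variables do not carry over. Pictures are saved under pics/ and viewed, at most 10 in all, crops included, and the job is handed in when it is done.

```bash
mkdir -p pics; python3 - <<'E'
from station import *
import cv2,numpy as np
s=read_state();print(s)
for n in("scene","side"):
    cv2.imwrite(f"pics/{n}0.png",camera(n))
    m=camera_model(n);print(n,{k:np.round(v,3).tolist() for k,v in m.items()})
E
```

```text
{'time': 0.0, 'joint_positions': array([-0.90383434,  0.50186079, -0.42681223,  1.55150076,  0.22084185,
        1.13833685, -0.21032893]), 'joint_vel': array([-2.72798207e-04, -2.62140000e-04, -4.54904248e-04, -9.26487379e-05,
       -2.05239240e-03,  6.08382376e-04,  3.79306537e-04]), 'joint_torque': array([ 2.01445305e-04, -5.69520843e+01, -5.81627503e+00, -2.80931246e+01,
        1.05651323e-02,  1.19897947e-02,  8.15533838e-06]), 'eef_pos': array([255.12618634, 597.0401945 , 230.23201554]), 'ee_rot': array([ 2.00477070e-01,  9.79697866e-01, -9.93746601e-04, -2.17955221e-04]), 'force': array([-0.02605646, -0.25175228, -1.07970609]), 'torque': array([0.03770215, 0.04919042, 0.0586125 ]), 'grasp_force': 0.0, 'gripper_width': 85.32346974356403}
scene {'fx': 472.7, 'fy': 472.7, 'cx': 250.411, 'cy': 191.32, 'R': [[-0.702, 0.712, 0.004], [0.659, 0.652, -0.377], [-0.271, -0.261, -0.926]], 't': [419.844, -305.648, 1748.255]}
side {'fx': 497.027, 'fy': 497.027, 'cx': 252.042, 'cy': 188.836, 'R': [[0.108, -0.994, -0.002], [-0.896, -0.097, -0.433], [0.43, 0.048, -0.901]], 't': [-96.015, 571.06, 1592.794]}
```

View pics/scene0.png

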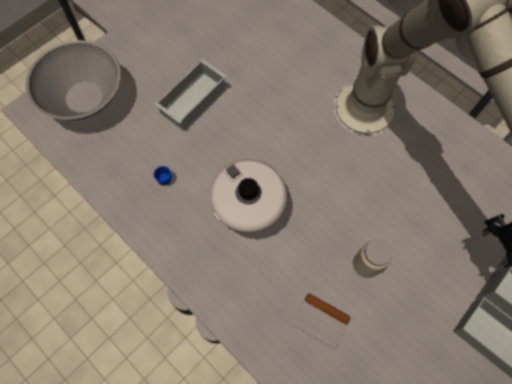

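View pics/side0.png

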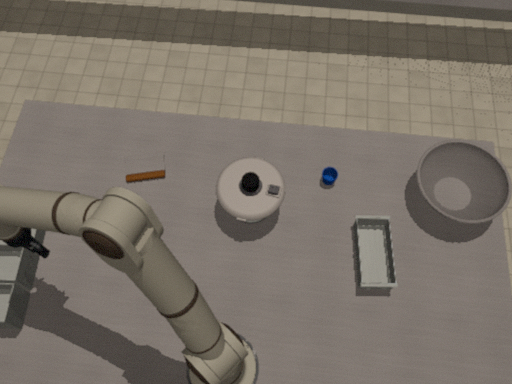

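Scene: knob near (249,188), brake near (233,171). Side: knob near (250,182), brake near (274,190). I'll zoom in on both views to refine these.

```bash
python3 - <<'E'
import cv2,numpy as np
a=cv2.imread("pics/scene0.png")[155:215,215:275]; b=cv2.imread("pics/side0.png")[150:210,230:290]
o=np.hstack([cv2.resize(i,(390,390),interpolation=cv2.INTER_CUBIC) for i in(a,b)])
o=np.clip(o.astype(float)*1.3+15,0,255).astype(np.uint8)
cv2.imwrite("pics/z.png",o)
E
```

```text
(no output)
```

View pics/z.png

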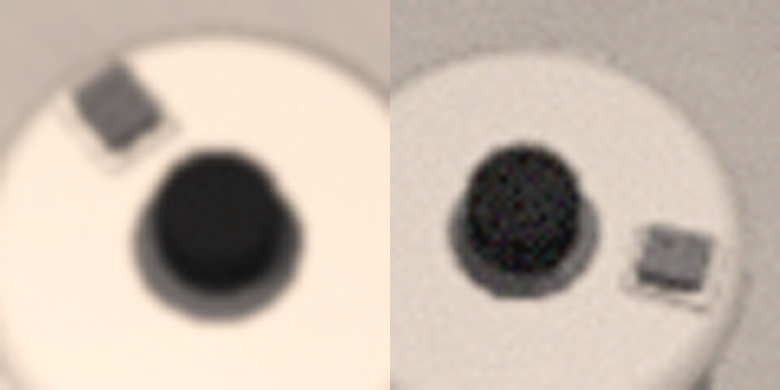

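```bash
cat > h.py <<'E'
from station import *
import numpy as np
from scipy.spatial.transform import Rotation as Ro
def pt(cam,u,v,z):
    m=camera_model(cam);R=np.array(m["R"]);t=np.array(m["t"]).ravel()
    d=R.T@[(u-m["cx"])/m["fx"],(v-m["cy"])/m["fy"],1];c=-R.T@t
    return c+d*(z-c[2])/d[2]
def to(p):
    s=read_state();r=Ro.from_quat(s["ee_rot"])
    print("t",round(s["time"],2),"tcp",s["eef_pos"].round(1),"F",s["force"].round(1),"shift",r.inv().apply(np.array(p)-s["eef_pos"]).round(1),"q",s["joint_positions"].round(2))
E
python3 - <<'E'
from h import *
k=[pt("scene",248.4,186.4,200),pt("side",250.2,179.4,200)]
b=[pt("scene",232.6,170.1,167),pt("side",273.9,189,167)]
print(k,b,[np.linalg.norm((x-y)[:2]) for x,y in zip(k,b)])
K=np.mean(k,0);to(K+[0,0,30]);to(np.mean(b,0)+[0,0,30])
print(Ro.from_quat(read_state()["ee_rot"]).as_matrix().round(2))
for n,c,z in(("jar",(375,252),160),):print(n,pt("scene",*c,z))
E
```

```text
[array([581.71686454, -25.81537576, 200.        ]), array([578.71724234, -27.91284559, 200.        ])] [array([ 567.37042417, -108.99469879,  167.        ]), array([ 567.66856941, -109.60133598,  167.        ])] [np.float64(84.40746490919568), np.float64(82.43229121947877)]
t 0.1 tcp [255.2 597.1 230.3] F [ 0.6 -0.7  0.4] shift [-544.  -446.1    1.1] q [-0.9   0.5  -0.43  1.55  0.22  1.14 -0.21]
t 0.1 tcp [255.2 597.1 230.3] F [ 0.6 -0.7  0.4] shift [-564.8 -526.8   34.3] q [-0.9   0.5  -0.43  1.55  0.22  1.14 -0.21]
[[-0.92  0.39 -0.  ]
 [ 0.39  0.92 -0.  ]
 [ 0.   -0.   -1.  ]]
jar [457.54278373 370.8463732  160.        ]
```

```bash
python3 -m creep '[{"tx":-40,"ty":-33,"tz":-20},{"tx":-85,"ty":-70,"tz":-20},{"tx":-130,"ty":-107,"tz":-20},{"tx":-175,"ty":-144,"tz":-20},{"tx":-220,"ty":-180,"tz":-20}]' -1 60
python3 -m creep '[{"tx":-45,"ty":-37},{"tx":-90,"ty":-74},{"tx":-135,"ty":-110},{"tx":-180,"ty":-147},{"tx":-220,"ty":-180}]'
python3 -c "
from h import *
to([580,-27,202])"
```

```text
t 0.1 tcp [255.2 597.1 230.3] F [ 0.6 -0.7  0.4] shift [-543.9 -446.3   29.1] q [-0.9   0.5  -0.43  1.55  0.22  1.14 -0.21]$[0]: bad value
$[0]: bad value
```

```bash
python3 -m creep '[{"tx":-40,"ty":-33,"tz":-20,"ax":0,"ay":0,"az":0},{"tx":-85,"ty":-70,"tz":-20,"ax":0,"ay":0,"az":0},{"tx":-130,"ty":-107,"tz":-20,"ax":0,"ay":0,"az":0},{"tx":-175,"ty":-144,"tz":-20,"ax":0,"ay":0,"az":0},{"tx":-220,"ty":-180,"tz":-20,"ax":0,"ay":0,"az":0}]' -1 60
python3 -c "
from h import *
to([580,-27,202])"
```

```text
time: 0.72
eef_pos: [387.5, 343.7, 251.0]
ee_rot: [0.201, 0.98, -0.0, -0.0]
force: [0.2, 0.0, -1.1]
gripper_width: 0.0
grasp_force: 0.0
t 0.72 tcp [387.5 343.7 251. ] F [ 0.2  0.  -1.1] shift [-322.7 -265.2   49.1] q [-0.46  0.23 -0.37  1.86  0.09  1.07  0.3 ]
```

```bash
python3 -m creep '[{"tx":-45,"ty":-37,"tz":0,"ax":0,"ay":0,"az":0},{"tx":-90,"ty":-74,"tz":0,"ax":0,"ay":0,"az":0},{"tx":-135,"ty":-110,"tz":0,"ax":0,"ay":0,"az":0},{"tx":-180,"ty":-147,"tz":0,"ax":0,"ay":0,"az":0},{"tx":-220,"ty":-180,"tz":0,"ax":0,"ay":0,"az":0}]'
python3 -m creep '[{"tx":-40,"ty":-33,"tz":0,"ax":0,"ay":0,"az":0},{"tx":-75,"ty":-62,"tz":10,"ax":0,"ay":0,"az":0},{"tx":-103,"ty":-85,"tz":25,"ax":0,"ay":0,"az":0},{"tx":-103,"ty":-85,"tz":35,"ax":0,"ay":0,"az":0},{"tx":-103,"ty":-85,"tz":35,"ax":0,"ay":0,"az":0}]'
python3 - <<'E'
from h import *
import cv2
to([580,-27,202])
a=camera("scene")[140:230,200:300]; b=camera("side")[135:225,200:300]
cv2.imwrite("pics/z2.png",np.hstack([cv2.resize(i,(400,360),interpolation=cv2.INTER_CUBIC) for i in(a,b)]))
E
```

```text
time: 1.35
eef_pos: [519.0, 91.5, 251.1]
ee_rot: [0.201, 0.98, -0.0, -0.0]
force: [-0.0, 0.4, 0.9]
gripper_width: 0.4
grasp_force: 0.0
time: 1.98
eef_pos: [578.6, -24.1, 214.9]
ee_rot: [0.2, 0.98, 0.0, -0.002]
force: [0.5, -0.1, 0.7]
gripper_width: 0.1
grasp_force: 0.0
t 1.98 tcp [578.6 -24.1 214.9] F [ 0.5 -0.1  0.7] shift [-2.5 -2.1 12.9] q [ 0.08  0.36 -0.11  1.76  0.04  1.03  1.13]
```

View pics/z2.png

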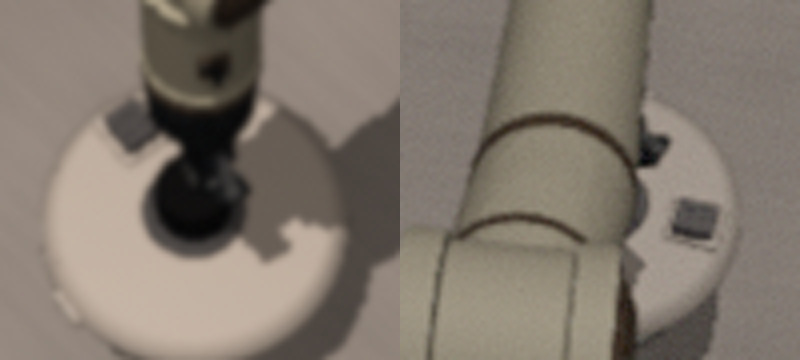

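The closed fingers are over the knob, in the scene half at about (205,185). First pump now.

```bash
python3 -m creep '[{"tx":-2,"ty":-2,"tz":12,"ax":0,"ay":0,"az":0},{"tx":-2,"ty":-2,"tz":35,"ax":0,"ay":0,"az":0},{"tx":-2,"ty":-2,"tz":57,"ax":0,"ay":0,"az":0},{"tx":-2,"ty":-2,"tz":57,"ax":0,"ay":0,"az":0}]'
```

```text
time: 2.58
eef_pos: [582.6, -26.8, 160.9]
ee_rot: [0.2, 0.98, 0.0, 0.002]
force: [-1.1, 0.4, 9.0]
gripper_width: 0.1
grasp_force: 4.7
```

```bash
python3 -m creep '[{"tx":0,"ty":0,"tz":4,"ax":0,"ay":0,"az":0},{"tx":0,"ty":0,"tz":4,"ax":0,"ay":0,"az":0}]'
```

```text
time: 2.82
eef_pos: [582.9, -26.7, 159.9]
ee_rot: [0.2, 0.98, 0.0, 0.003]
force: [-7.0, -0.1, 27.4]
gripper_width: -0.1
grasp_force: 13.6
```

The stop is clear at 27 N. Release, then pumps 2 and 3, briskly.

```bash
python3 -m creep '[{"tx":0,"ty":0,"tz":-30,"ax":0,"ay":0,"az":0},{"tx":0,"ty":0,"tz":-58,"ax":0,"ay":0,"az":0},{"tx":0,"ty":0,"tz":-58,"ax":0,"ay":0,"az":0},{"tx":0,"ty":0,"tz":-58,"ax":0,"ay":0,"az":0}]'
python3 -m creep '[{"tx":0,"ty":0,"tz":14,"ax":0,"ay":0,"az":0},{"tx":0,"ty":0,"tz":36,"ax":0,"ay":0,"az":0},{"tx":0,"ty":0,"tz":57,"ax":0,"ay":0,"az":0},{"tx":0,"ty":0,"tz":57,"ax":0,"ay":0,"az":0},{"tx":0,"ty":0,"tz":57,"ax":0,"ay":0,"az":0}]'
python3 -m creep '[{"tx":0,"ty":0,"tz":-30,"ax":0,"ay":0,"az":0},{"tx":0,"ty":0,"tz":-57,"ax":0,"ay":0,"az":0},{"tx":0,"ty":0,"tz":-57,"ax":0,"ay":0,"az":0},{"tx":0,"ty":0,"tz":-57,"ax":0,"ay":0,"az":0}]'
```

```text
time: 3.32
eef_pos: [580.3, -27.1, 212.4]
ee_rot: [0.2, 0.98, -0.0, -0.0]
force: [0.5, 0.8, -0.5]
gripper_width: 0.1
grasp_force: 0.0
time: 3.95
eef_pos: [581.4, -27.3, 159.9]
ee_rot: [0.201, 0.98, 0.0, 0.001]
force: [-12.6, 0.4, 35.3]
gripper_width: -0.1
grasp_force: 17.6
time: 4.45
eef_pos: [579.7, -27.4, 211.2]
ee_rot: [0.2, 0.98, -0.0, -0.001]
force: [0.1, -0.8, -0.1]
gripper_width: 0.2
grasp_force: 0.0
```

```bash
for i in 1 ; do python3 -m creep '[{"tx":0,"ty":0,"tz":14,"ax":0,"ay":0,"az":0},{"tx":0,"ty":0,"tz":36,"ax":0,"ay":0,"az":0},{"tx":0,"ty":0,"tz":56,"ax":0,"ay":0,"az":0},{"tx":0,"ty":0,"tz":56,"ax":0,"ay":0,"az":0},{"tx":0,"ty":0,"tz":56,"ax":0,"ay":0,"az":0}]'
python3 -m creep '[{"tx":0,"ty":0,"tz":-30,"ax":0,"ay":0,"az":0},{"tx":0,"ty":0,"tz":-57,"ax":0,"ay":0,"az":0},{"tx":0,"ty":0,"tz":-57,"ax":0,"ay":0,"az":0},{"tx":0,"ty":0,"tz":-57,"ax":0,"ay":0,"az":0}]'; done
python3 -m creep '[{"tx":0,"ty":0,"tz":14,"ax":0,"ay":0,"az":0},{"tx":0,"ty":0,"tz":36,"ax":0,"ay":0,"az":0},{"tx":0,"ty":0,"tz":57,"ax":0,"ay":0,"az":0},{"tx":0,"ty":0,"tz":57,"ax":0,"ay":0,"az":0},{"tx":0,"ty":0,"tz":57,"ax":0,"ay":0,"az":0}]'
python3 -m creep '[{"tx":0,"ty":0,"tz":-30,"ax":0,"ay":0,"az":0},{"tx":0,"ty":0,"tz":-60,"ax":0,"ay":0,"az":0},{"tx":0,"ty":0,"tz":-65,"ax":0,"ay":0,"az":0},{"tx":0,"ty":0,"tz":-65,"ax":0,"ay":0,"az":0},{"tx":0,"ty":0,"tz":-65,"ax":0,"ay":0,"az":0}]'
python3 - <<'E'
from h import *
import cv2
a=camera("side")[135:225,200:300]
cv2.imwrite("pics/z3.png",cv2.resize(a,(500,450),interpolation=cv2.INTER_CUBIC))
to([567.5,-109,180])
E
```

```text
time: 5.08
eef_pos: [581.2, -27.4, 159.9]
ee_rot: [0.201, 0.98, -0.0, 0.0]
force: [-10.1, 0.3, 29.2]
gripper_width: -0.4
grasp_force: 15.0
time: 5.58
eef_pos: [579.7, -27.5, 212.1]
ee_rot: [0.201, 0.98, -0.0, -0.002]
force: [-0.1, 0.6, -0.6]
gripper_width: 0.3
grasp_force: 0.0
time: 6.2
eef_pos: [581.1, -27.4, 159.9]
ee_rot: [0.201, 0.98, -0.0, 0.0]
force: [-10.0, -1.1, 30.1]
gripper_width: -0.2
grasp_force: 15.0
time: 6.82
eef_pos: [579.7, -27.5, 220.2]
ee_rot: [0.201, 0.98, -0.0, -0.002]
force: [0.1, 0.1, -0.2]
gripper_width: 0.2
grasp_force: 0.0
t 6.88 tcp [579.9 -27.4 220.4] F [ 0.6 -0.1  0.7] shift [-20.8 -79.8  40.4] q [ 0.09  0.36 -0.11  1.75  0.04  1.04  1.13]
```

View pics/z3.png

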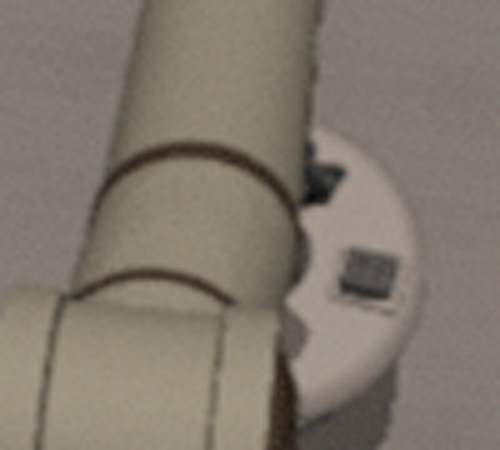

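The brake button is at about (370,272) in the crop, i.e. side pixel (274,189), so the spinner hasn't moved. Now over to the brake.

```bash
python3 -m creep '[{"tx":-10,"ty":-38,"tz":0,"ax":0,"ay":0,"az":0},{"tx":-20,"ty":-76,"tz":0,"ax":0,"ay":0,"az":0},{"tx":-20,"ty":-76,"tz":20,"ax":0,"ay":0,"az":0},{"tx":-20,"ty":-76,"tz":40,"ax":0,"ay":0,"az":0},{"tx":-20,"ty":-76,"tz":40,"ax":0,"ay":0,"az":0}]'
python3 - <<'E'
from h import *
import cv2
a=camera("scene")[140:230,190:290]; b=camera("side")[135:225,220:320]
cv2.imwrite("pics/z4.png",np.hstack([cv2.resize(i,(400,360),interpolation=cv2.INTER_CUBIC) for i in(a,b)]))
to([568,-104,159])
E
```

```text
time: 7.5
eef_pos: [567.5, -105.0, 179.8]
ee_rot: [0.201, 0.98, -0.0, -0.003]
force: [-0.5, -0.5, -0.1]
gripper_width: 0.0
grasp_force: 0.0
t 7.6 tcp [ 569.4 -105.   182. ] F [-0.   0.9  0.7] shift [ 1.7  0.4 23. ] q [ 0.19  0.4  -0.07  1.79  0.03  0.96  1.27]
```

View pics/z4.png

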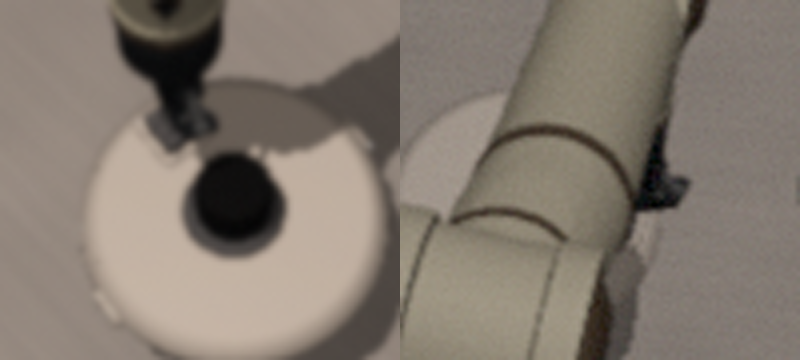

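The fingers sit just above the brake (scene half about (185,125)), and the knob is up and clear. Press.

```bash
python3 -m creep '[{"tx":0,"ty":0,"tz":10,"ax":0,"ay":0,"az":0},{"tx":0,"ty":0,"tz":17,"ax":0,"ay":0,"az":0},{"tx":0,"ty":0,"tz":24,"ax":0,"ay":0,"az":0},{"tx":0,"ty":0,"tz":25,"ax":0,"ay":0,"az":0},{"tx":0,"ty":0,"tz":25,"ax":0,"ay":0,"az":0}]'
```

```text
time: 8.22
eef_pos: [569.9, -105.2, 159.1]
ee_rot: [0.2, 0.98, 0.0, 0.001]
force: [-4.3, 0.3, 13.9]
gripper_width: -0.1
grasp_force: 6.7
```

```bash
for i in 1 2 3 4 5 6 7 8; do python3 -m creep '[{"tx":0,"ty":0,"tz":0.2,"ax":0,"ay":0,"az":0},{"tx":0,"ty":0,"tz":0.2,"ax":0,"ay":0,"az":0},{"tx":0,"ty":0,"tz":0.2,"ax":0,"ay":0,"az":0},{"tx":0,"ty":0,"tz":0.2,"ax":0,"ay":0,"az":0},{"tx":0,"ty":0,"tz":0.2,"ax":0,"ay":0,"az":0}]' | grep -E "time|pos|^force"; done
python3 - <<'E'
from h import *
import cv2
a=camera("scene");cv2.imwrite("pics/z5.png",a)
o=cv2.imread("pics/scene0.png")
c=lambda i:cv2.resize(i[130:330,140:400],(390,300))
cv2.imwrite("pics/z6.png",np.hstack([c(o),c(a)]))
for _ in range(6):
    b=camera("scene");print(cv2.absdiff(a,b)[155:240,205:295].mean().round(2),cv2.absdiff(a,b)[300:380,20:110].mean().round(2))
E
```

```text
time: 8.85
eef_pos: [569.9, -105.1, 159.0]
force: [-4.8, 1.5, 15.0]
time: 9.48
eef_pos: [569.9, -105.1, 159.0]
force: [-5.7, 0.7, 15.2]
time: 10.1
eef_pos: [569.9, -105.2, 159.0]
force: [-5.1, 1.1, 15.6]
time: 10.72
eef_pos: [569.9, -105.2, 159.0]
force: [-6.6, 1.7, 17.9]
time: 11.35
eef_pos: [569.9, -105.2, 159.0]
force: [-7.0, 1.6, 19.7]
time: 11.98
eef_pos: [569.9, -105.2, 159.0]
force: [-7.1, 1.3, 20.3]
time: 12.6
eef_pos: [570.0, -105.1, 159.0]
force: [-7.7, 1.9, 21.4]
time: 13.22
eef_pos: [570.0, -105.2, 158.9]
force: [-8.9, 1.4, 22.5]
0.38 0.35
0.37 0.35
0.38 0.35
0.38 0.34
0.37 0.35
0.38 0.34
```

View pics/z6.png

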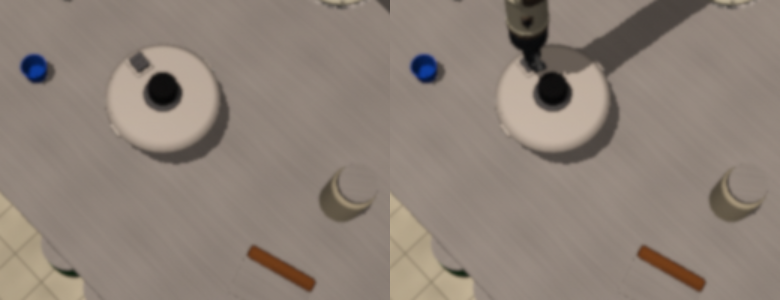

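Nothing has moved: the spinner, jar, cup and scraper match the first picture, and the knob at about (552,90) is up. I'll hold the brake a few seconds more to be sure the basket has stopped, then hand in.

```bash
for i in 1 2 3 4 5 6 7 8 9 10; do python3 -m creep '[{"tx":0,"ty":0,"tz":0,"ax":0,"ay":0,"az":0},{"tx":0,"ty":0,"tz":0,"ax":0,"ay":0,"az":0},{"tx":0,"ty":0,"tz":0,"ax":0,"ay":0,"az":0},{"tx":0,"ty":0,"tz":0,"ax":0,"ay":0,"az":0},{"tx":0,"ty":0,"tz":0,"ax":0,"ay":0,"az":0}]' | grep -E "time|pos|^force"; done | tail -3
python3 -c "
from station import *
print(hand_in())"
```

```text
time: 19.82
eef_pos: [570.0, -105.2, 158.9]
force: [-7.5, 0.9, 22.6]
the job is handed in; nothing more can be done
None
```

I pumped the knob four times to its stop and handed in at about 20 s with the fingers holding the brake fully down at about 22 N; the basket can't be seen in the pictures, so its standstill is inferred from about 11 s of braking.

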